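# Put the leather-stamping dies back on their outlined plaques

### The arm

A 6-joint arm with a two-finger parallel gripper is mounted at the origin on the work surface. World frame = base frame: x ahead of the robot, y to its left, z up, the work surface at z = 0. Lengths are in m, angles in degrees, forces in N, time in s.
With the tool pointing down it reaches from about 0.3 to 0.85 m from the base axis. Payload 4.2 kg.
Tool frame: the origin (TCP) lies between the finger pads; the fingertips stand 14 mm ahead of it and the grasp point (between the pads) lies 5 mm behind it; z points along the fingers, y is the line along which they close (so a half turn about z gives the same grasp; the last joint's range is limited). The gripper opens to 91 mm and grips with 3 to 60 N. Pads are 32 mm wide; open, the fingers measure 118 mm over their backs; the gripper's body (76 mm by 178 mm) begins 60 mm behind the grasp point.
Start: joints at [67.838, 18.312, 89.639, -0, 72.044, -1.146], TCP at [0.206, 0.537, 0.199] pointing down, gripper open.
Joint ranges: [-177.97, 177.97], [-48.28, 115.42], [12.27, 149.76], [-77.06, 257.06], [2.81, 150.46], [-146.56, 146.56]. Speed limits (degrees/s): [147.25, 147.25, 180, 180, 180, 180].

### API

Orientations are given as [roll, pitch, yaw] about the fixed x, y, z axes, in that order (R = Rz(yaw) Ry(pitch) Rx(roll)).
In Python, from plant import r, eyes, order gives the robot as it stands.
- The arm moves only by the shell command python3 -m jog 'ROWS' [OPENING] [FORCE]. ROWS is JSON, a list of rows, each a list of 4 numbers: the shift along the world's x, y, z in cm, then the turn about the world's z in rad. A call has 1 to 12 rows; each row shifts and turns the commanded pose from where the row before left it; what a row does not reach is not made up. A row lasts 1/10 s, in which the tool goes at most 50 mm and 8.59 degrees, less where a joint would pass 70% of its speed; a pose out of reach is approached as far as the arm can. A call is refused whole if a number of a shift passes 5 or a number of a turn 0.15, either way. A call with a gripper value outside its range is refused whole. OPENING is the closure, from -1 (fully open) to 1 (shut), set as the call begins (- or left out, the last holds). The fingers move at their own pace and stop on an object; FORCE is the grip in N (left out, the last holds). Time passes only in rows, so rows that do not move let the fingers close. It gives the time, the measured TCP pose, the force, the opening and the grip force at its end, in the units of the state.
- r.observe(): the state, without advancing time (a new reading comes with each control period).
- eyes.get_image(name): name is "scene" or "top"; returns the picture (480x640x3 uint8, blue, green, red); there is no depth.
- eyes.get_calibration(name): a dict with "camera_matrix" (3x3 intrinsics, pixels), "k1" (the pictures are not rectified: a ray, as slopes to the right and down, at radius r is drawn at 1 + k1 r^2 times it, then the intrinsics apply), "R" (3x3) and "t" (3): a world point X has camera coordinates R X + t. Camera axes: x right, y down, z forward; pixel columns grow to the right and rows downward; lengths in m; the calibration is good to about 2 mm. A picture is of the moment at which its call begins. get_calibration takes no time and is no camera call.
- order.close_job(): hands the job in; it is judged then, once.
The state is a dict: "time_s": time; "joint_positions": joint angles; "joint_velocities": joint speeds; "effort": joint torques, N m; "eef_pos": TCP position; "tool_rot": TCP orientation; "force": force on the tool from outside, world axes, zero at the start; "wrist_torque": the same for the moment, N m; "finger_gap": finger opening in m; "gripper_force": force on a finger pad.
Only numpy, scipy, OpenCV 4.12 (cv2) and the standard library are available. Lean on these libraries where they do the work, as an engineer would, in place of code of your own. Each camera call takes 0.05 s, during which the arm holds its last target. There are 200 camera calls.

### The job

Put the four leather-stamping dies away: stand each one upright, steel edge down, on the white plaque whose painted outline has its shape and size, with the edge lying along the painted line (the oval and the oblong die turned to match). Set them down rather than drop them, since a fall chips the edge, and leave the shoe last and the tin where they are.

Things in the scene. Friction and masses are not known exactly. Their poses are not given: they have to be found in the camera images.
- round_large_die (a point): Loose: the larger round die: an open upright ring of steel strip 4 mm thick and 32 mm high, its outline: circle 68 mm across. A bridge across its top carries a dark grip block 30 mm long (x), 14 mm thick (y), 34 to 84 mm above the lower edge: pinch it across y. 0.2 to 0.45 kg. Point: on the middle axis, half-way up, 42 mm above the lower edge; z up; a half turn looks the same.
- round_small_die (a point): Loose: the smaller round die: an open upright ring of steel strip 4 mm thick and 32 mm high, its outline: circle 44 mm across. A bridge across its top carries a dark grip block 30 mm long (x), 14 mm thick (y), 34 to 84 mm above the lower edge: pinch it across y. 0.2 to 0.45 kg. Point: on the middle axis, half-way up, 42 mm above the lower edge; z up; a half turn looks the same.
- oval_die (a point): Loose: the oval die: an open upright ring of steel strip 4 mm thick and 32 mm high, its outline: ellipse 80 mm (x) by 52 mm (y). A bridge across its top carries a dark grip block 30 mm long (x), 14 mm thick (y), 34 to 84 mm above the lower edge: pinch it across y. 0.2 to 0.45 kg. Point: on the middle axis, half-way up, 42 mm above the lower edge; z up; a half turn looks the same.
- oblong_die (a point): Loose: the oblong die: an open upright ring of steel strip 4 mm thick and 32 mm high, its outline: rectangle 78 mm (x) by 34 mm (y), square corners. A bridge across its top carries a dark grip block 30 mm long (x), 14 mm thick (y), 34 to 84 mm above the lower edge: pinch it across y. 0.2 to 0.45 kg. Point: on the middle axis, half-way up, 42 mm above the lower edge; z up; a half turn looks the same.
- plaque_round_large: Fixed to the bench: white plaque 96 mm (x) by 76 mm (y), 8 mm thick, with a black outline painted in the middle of its flat top: circle 68 mm across over the line, the footprint of the larger round die. Origin at the centre of its underside, on the bench, right below the middle of the outline; the top is 8 mm higher. z up.
- plaque_round_small: Fixed to the bench: white plaque 96 mm (x) by 76 mm (y), 8 mm thick, with a black outline painted in the middle of its flat top: circle 44 mm across over the line, the footprint of the smaller round die. Origin at the centre of its underside, on the bench, right below the middle of the outline; the top is 8 mm higher. z up.
- plaque_oval: Fixed to the bench: white plaque 96 mm (x) by 76 mm (y), 8 mm thick, with a black outline painted in the middle of its flat top: ellipse 80 mm (x) by 52 mm (y) over the line, the footprint of the oval die. Origin at the centre of its underside, on the bench, right below the middle of the outline; the top is 8 mm higher. z up.
- plaque_oblong: Fixed to the bench: white plaque 96 mm (x) by 76 mm (y), 8 mm thick, with a black outline painted in the middle of its flat top: rectangle 78 mm (x) by 34 mm (y), square corners over the line, the footprint of the oblong die. Origin at the centre of its underside, on the bench, right below the middle of the outline; the top is 8 mm higher. z up.
- shoe_last: Bystander, loose: pale wooden shoe last (foot form), 240 mm long (x, toe to +x), 70 mm wide, 95 mm high, lying on its sole at the far side. Origin at the centre of its underside.
- tin: Bystander, loose: closed round tin, 68 mm across, 70 mm high, standing at the far side. Origin at the centre of its underside.
There are look-alikes about, which are no part of the job. What is shaped like the part that bears round_large_die but green is not meant.

How it is judged (in metres and radians):
At the end, for the whole second after the job is handed in: Each die stands upright (within 0.1 rad) and at rest, flat on the top of its own matching plaque, its middle within 12 mm of the middle of the outline; the oval and oblong dies lie within 0.22 rad of the outline's direction (either way round) (horizontal distance between round_large_die and plaque_round_large below 0.012 m and z of round_large_die in the frame of plaque_round_large between 0.045 and 0.055 m and angle between each of round_large_die, round_small_die, oval_die, oblong_die's own z axis and vertical below 0.1 rad and linear speed of each of die_round_large, die_round_small, die_oval, die_oblong below 0.02 m/s and angular speed of each of die_round_large, die_round_small, die_oval, die_oblong below 0.2 rad/s and horizontal distance between round_small_die and plaque_round_small below 0.012 m and z of round_small_die in the frame of plaque_round_small between 0.045 and 0.055 m and horizontal distance between oval_die and plaque_oval below 0.012 m and z of oval_die in the frame of plaque_oval between 0.045 and 0.055 m and angle between the x axis of oval_die and the x axis of plaque_oval, either way round below 0.22 rad and horizontal distance between oblong_die and plaque_oblong below 0.012 m and z of oblong_die in the frame of plaque_oblong between 0.045 and 0.055 m and angle between the x axis of oblong_die and the x axis of plaque_oblong, either way round below 0.22 rad); the robot touches nothing.
It fails at once if a die is dropped: it falls free of the fingers faster than 0.6 m/s (a fall of about 2 cm) ((linear speed of die_round_large above 0.6 m/s and contact force between the fingers and die_round_large below 0.1 N) or (linear speed of die_round_small above 0.6 m/s and contact force between the fingers and die_round_small below 0.1 N) or (linear speed of die_oval above 0.6 m/s and contact force between the fingers and die_oval below 0.1 N) or (linear speed of die_oblong above 0.6 m/s and contact force between the fingers and die_oblong below 0.1 N)).
It fails at once if the shoe last or the tin is moved more than 20 mm (distance of any of shoe_last, tin from where it was at the start of the episode above 0.02 m).
It also fails if it takes over 109 s, if anything falls off the work surface, if the arm or the gripper's body presses on something with over 40 N, if the wrist force passes 120 N, or if a joint passes its speed limit or range.

## Working session

There is one attempt and no reset: what is moved stays moved. The work goes in short steps, Python scripts to look and compute and a shell command to move; the robot and the scene stay as the last step left them, time stands still between calls to the robot, and variables do not carry over. Pictures are saved under pics/ and viewed, at most 14 in all, crops included, and the job is handed in when it is done.

```bash
mkdir -p pics; python3 - <<'E'
from plant import r, eyes, order
import cv2,json
for n in("scene","top"):
    cv2.imwrite(f"pics/{n}0.png",eyes.get_image(n)); c=eyes.get_calibration(n); print(n,c)
print(r.observe())
E
```

```text
scene {'camera_matrix': array([[436.86202961,   0.        , 313.10239974],
       [  0.        , 436.86202961, 234.41390994],
       [  0.        ,   0.        ,   1.        ]]), 'k1': 0.009781070299434366, 'R': array([[-0.27223731,  0.9619774 , -0.02205288],
       [ 0.57571683,  0.14447721, -0.80478349],
       [-0.77099739, -0.23178831, -0.59315867]]), 't': array([ 0.12991579, -0.31811284,  1.28887707])}
top {'camera_matrix': array([[564.32351986,   0.        , 318.80521505],
       [  0.        , 564.32351986, 227.68626321],
       [  0.        ,   0.        ,   1.        ]]), 'k1': 0.030676524655424465, 'R': array([[-3.66336015e-03, -9.99789929e-01,  2.01662612e-02],
       [-9.85697789e-01,  2.12542461e-04, -1.68522472e-01],
       [ 1.68482784e-01, -2.04951976e-02, -9.85491501e-01]]), 't': array([0.02966235, 0.64510142, 1.05327622])}
{'time_s': 0.1, 'joint_positions': array([ 6.78398643e+01,  1.83469354e+01,  8.96985662e+01,  4.71653785e-04,
        7.20436690e+01, -1.14715939e+00]), 'joint_velocities': array([ 0.02870791, -0.03964919, -0.13818496,  0.06373191, -0.07454395,
        0.02852744]), 'effort': array([-9.98812902e-05, -4.13332057e+01, -2.32510918e+01,  7.28828972e-02,
        4.21119144e-02, -5.40889573e-05]), 'eef_pos': array([0.20601533, 0.53632624, 0.19872058]), 'tool_rot': array([-1.79910856e+02, -2.23359163e-03,  1.58986876e+02]), 'force': array([0.56350179, 0.27462256, 0.45899551]), 'wrist_torque': array([ 0.01703576,  0.00315721, -0.03055961]), 'gripper_force': 0.0, 'finger_gap': 0.09125188215384726}
```

View pics/top0.png

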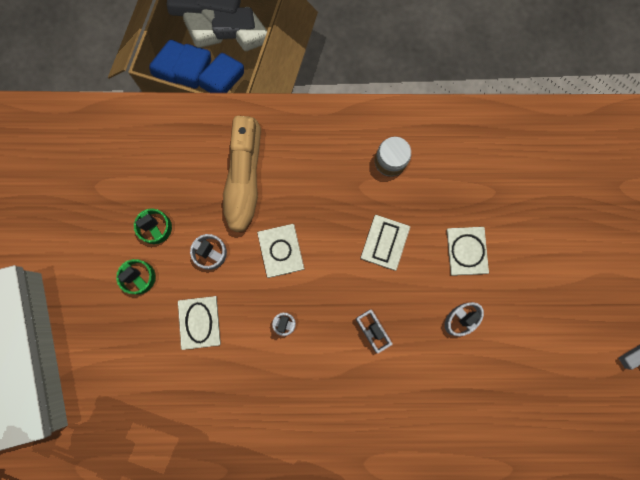

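View pics/scene0.png

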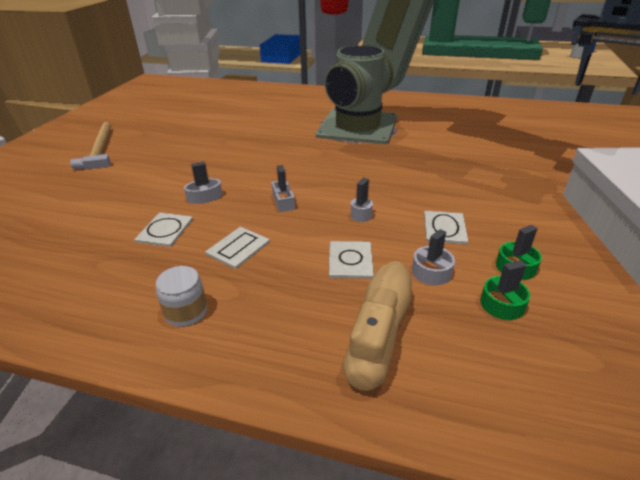

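The candidates for the large round die are the grey ring at top-view (208,252), the green ring at (152,226) and the green ring at (135,277). The grey one is meant, since green is excluded. The others in the top view are:

- **Dies:** small die (284,324), oblong die (374,332), oval die (466,319).
- **Plaques:** oval (199,323), small (281,251), oblong (386,242), large (468,251).

Next I'll measure these and make one enlarged crop to confirm.

```bash
cat > h.py <<'E'
import numpy as np,cv2
from plant import r, eyes, order
def cal(n):
    c=eyes.get_calibration(n); return c["camera_matrix"],np.array([c["k1"],0,0,0,0.]),c["R"],c["t"]
def cast(n,uv,z):
    K,d,R,t=cal(n); p=cv2.undistortPoints(np.float64(uv).reshape(-1,1,2),K,d)[:,0]
    D=np.c_[p,np.ones(len(p))]@R; C=-R.T@t
    return (C+D*((z-C[2])/D[:,2])[:,None])[:,:2]
def rect(P):  # centre, sizes mm, long-axis yaw deg
    (c,s,a)=cv2.minAreaRect(np.float32(P*1000)); a=a if s[0]>=s[1] else a+90
    return np.round([*c,max(s),min(s),(a+90)%180-90],1)
def win(im,c,w=34):
    u,v=c; return im[v-w:v+w,u-w:u+w],np.array([u-w,v-w])
def pts(m,o):
    return np.argwhere(m)[:,::-1]+o
def big(m):
    n,l,s,_=cv2.connectedComponentsWithStats(m.astype(np.uint8)); return l==1+s[1:,4].argmax()
E
cat > m.py <<'E'
from h import *
im=eyes.get_image("top"); hsv=cv2.cvtColor(im,cv2.COLOR_BGR2HSV)
D=dict(large=(208,252),small=(284,324),oval=(466,319),oblong=(374,332))
P=dict(large=(468,251),small=(281,251),oval=(199,323),oblong=(386,242))
for k,c in P.items():
    h,o=win(hsv,c); m=big((h[...,1]<70)&(h[...,2]>140)); hull=cv2.convexHull(pts(m,o).astype(np.int32))
    f=np.zeros(m.shape,np.uint8); cv2.fillPoly(f,[hull-o.astype(np.int32)],1); f=cv2.erode(f,np.ones((5,5)))
    b=big((f>0)&(h[...,2]<110))
    print("plaque",k,rect(cast("top",pts(m,o),.008)),"line",rect(cast("top",pts(b,o),.008)))
tiles=[]
for k,c in D.items():
    h,o=win(hsv,c,30); m=big((h[...,1]<70)&(h[...,2]>75)); g=big((h[...,2]<60)&(h[...,1]<120))
    gp=pts(g,o); a=cast("top",pts(m,o),.016); 
    print("die",k,rect(a),"grip",rect(cast("top",gp,.075)),g.sum())
    tiles.append(cv2.resize(win(im,c,30)[0],(390,290) if 0 else (290,290),interpolation=cv2.INTER_CUBIC))
cv2.imwrite("pics/dies.png",np.vstack([np.hstack(tiles[:2]),np.hstack(tiles[2:])]))
E
python3 m.py
```

```text
plaque large [ 606.  -275.5   96.4   76.5    2.4] line [ 606.8 -276.7   66.1   65.3   -2.5]
plaque small [606.9 105.8  96.6  76.3  13. ] line [607.2 105.4  42.6  40.9  90. ]
plaque oval [463.4 266.3  96.5  75.2   6.4] line [464.1 267.   78.3  51.1   1.7]
plaque oblong [ 624.  -108.    95.5   76.3  -19.2] line [ 624.3 -107.9   77.8   33.4  -19.6]
die large [604.5 251.2  69.8  69.  -88.6] grip [601.8 249.1  28.   27.9  63.4] 104
die small [459.3  97.9  45.3  42.7  89.8] grip [458.8  91.2  26.7   3.4 -17. ] 24
die oval [ 469.2 -261.7   81.5   53.1  -46.7] grip [ 471.  -255.9   44.3   18.7  -52.8] 126
die oblong [445.5 -79.8  80.5  37.2  30.7] grip [446.6 -71.8  30.1  13.6  10.3] 66
```

View pics/dies.png

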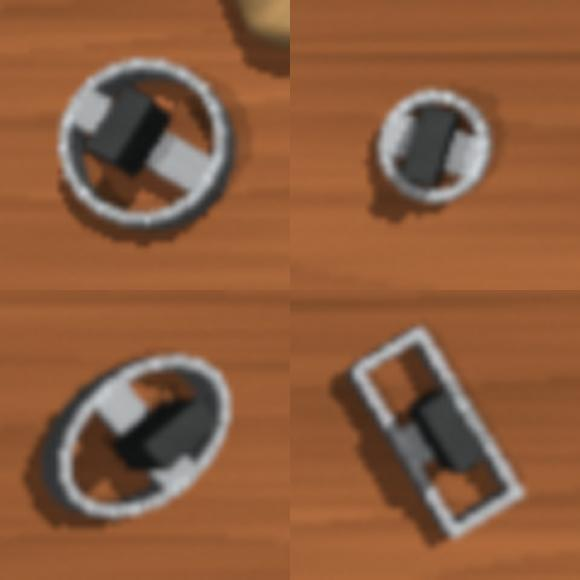

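The crop confirms the grey ring as the large die; its bridge runs across the grip, so its grip yaw is about -29°. The bright pixels are the top rim, so I'll recast at z = 32 mm and fit ellipses.

```bash
sed -i 's/"top",pts(m,o),.016/"top",pts(m,o),.032/' m.py; sed -i 's/print("die",k,rect(a)/e=cv2.fitEllipse(cv2.convexHull(np.float32(a*1000))); print("die",k,rect(a),"ell",np.round([*e[0],*e[1],e[2]+90],1)/' m.py; python3 m.py | grep die; python3 -m jog '[[4,-3,0,0],[5,-3,0,0],[5,-4,0,0]]' -0.2 20
```

```text
die large [602.4 248.4  69.1  67.8  90. ] ell [602.4 248.7  68.6  69.2 256.2] grip [601.8 248.9  28.3  27.4 -29.4] 105
die small [459.3  97.2  44.7  42.   89.8] ell [459.9  97.3  43.4  44.7 266.6] grip [457.2  92.8  29.6   8.1 -29.8] 28
die oval [ 469.5 -256.8   80.4   53.6  -47. ] ell [ 469.  -257.3   52.8   80.8  128. ] grip [ 471.  -255.9   44.3   18.7  -52.8] 124
die oblong [445.7 -77.9  79.4  36.7  30.7] ell [445.5 -77.5  52.2  89.6 211.6] grip [446.6 -71.7  30.1  13.5   9.6] 65
time_s: 0.5
eef_pos: [0.3294, 0.4493, 0.1992]
tool_rot: [180.0, 0.0, 159.1]
force: [0.9, 0.1, -0.3]
finger_gap: 0.0699
gripper_force: 0.0
```

```bash
python3 -m jog '[[3.9,-2.9,0,-0.1],[3.9,-2.9,0,-0.04],[3.9,-2.9,0,0],[3.9,-2.9,0,0],[3.9,-2.9,0,0],[3.9,-2.9,0,0],[3.9,-2.7,0,0],[0,0,0,0],[0,0,0,0]]'
```

```text
time_s: 1.4
eef_pos: [0.6013, 0.2481, 0.1986]
tool_rot: [-180.0, -0.1, 150.8]
force: [0.4, 0.7, -0.6]
finger_gap: 0.0546
gripper_force: 0.0
```

```bash
python3 -m jog '[[0.1,0,-4,0],[0,0,-4,0],[0,0,-3,0],[0,0,-1.5,0],[0,0,-1.1,0],[0,0,0,0],[0,0,0,0]]'; python3 -m jog '[[0,0,0,0],[0,0,0,0],[0,0,0,0],[0,0,0,0],[0,0,0,0],[0,0,0,0],[0,0,0,0]]' 1 30
```

```text
time_s: 2.1
eef_pos: [0.6022, 0.2496, 0.0644]
tool_rot: [179.9, 0.0, 151.0]
force: [0.3, -0.3, 0.7]
finger_gap: 0.055
gripper_force: 0.0
time_s: 2.8
eef_pos: [0.6025, 0.2492, 0.0637]
tool_rot: [179.9, 0.0, 151.0]
force: [-0.0, 1.8, 0.6]
finger_gap: 0.0135
gripper_force: 30.0
```

```bash
python3 -m jog '[[0,0,1,0],[0,0,2,0],[0,0,3,0],[0,0,4,0],[0,0,3,0],[0,-1,0,0],[0,-2.5,0,0],[0,-4,0,0],[0,-5,0,0],[0,-5,0,0],[0,-5,0,0],[0,-5,0,0]]'; python3 -m jog '[[0,-5,0,0],[0,-5,0,0],[0,-5,0,0],[0,-4,0,0],[0,-3,0,0],[0,-2,0,0],[0,-1,0,0],[0,0,0,0],[0,0,0,0],[0,0,0,0]]'; python3 - <<'E'
from h import *
for n in("top","scene"): cv2.imwrite(f"pics/{n}1.png",eyes.get_image(n))
a=cv2.imread("pics/top1.png")[170:370,370:570]; b=cv2.imread("pics/scene1.png")[100:300,60:260]
cv2.imwrite("pics/c1.png",cv2.resize(np.hstack([a,b]),None,fx=2,fy=2))
E
```

```text
time_s: 4.0
eef_pos: [0.5998, -0.0288, 0.1908]
tool_rot: [-179.8, -0.3, 151.0]
force: [0.7, -0.0, -3.9]
finger_gap: 0.0133
gripper_force: 30.0
time_s: 5.0
eef_pos: [0.6022, -0.2745, 0.1935]
tool_rot: [180.0, -0.0, 151.1]
force: [-0.7, -0.0, -3.6]
finger_gap: 0.0135
gripper_force: 30.0
```

View pics/c1.png

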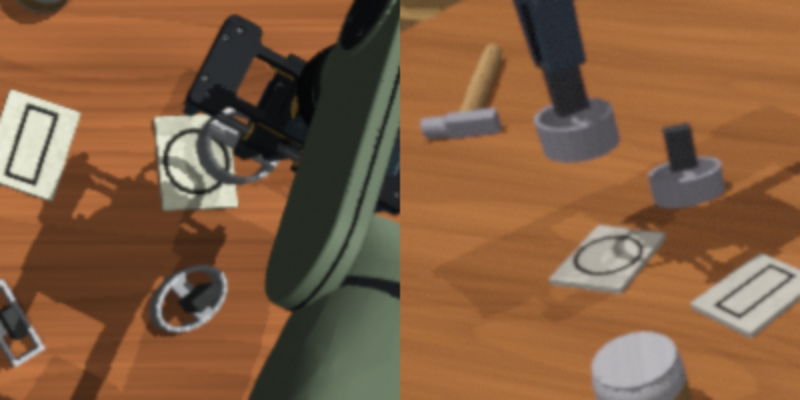

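The left half shows the ring held over the large plaque near crop pixel (235,150). The right half shows it level, with no tilt. Lowering.

```bash
python3 -m jog '[[0.4,-0.1,-2,0],[0,0,-4,0],[0,0,-3,0],[0,0,-1.5,0],[0,0,-0.6,0],[0,0,0,0],[0,0,0,0]]';  python3 -m jog '[[0,0,-0.4,0],[0,0,-0.2,0],[0,0,-0.2,0],[0,0,-0.1,0],[0,0,0,0]]'
```

```text
time_s: 5.8
eef_pos: [0.6071, -0.2773, 0.0839]
tool_rot: [180.0, 0.1, 151.0]
force: [0.4, 0.0, -3.9]
finger_gap: 0.0137
gripper_force: 30.0
time_s: 6.3
eef_pos: [0.606, -0.2772, 0.0733]
tool_rot: [180.0, -0.0, 151.0]
force: [0.0, 0.5, -4.5]
finger_gap: 0.0135
gripper_force: 30.0
```

```bash
python3 -m jog '[[0,0,-0.1,0],[0,0,-0.1,0],[0,0,0,0],[0,0,0,0]]'
```

```text
time_s: 6.7
eef_pos: [0.6063, -0.2772, 0.0717]
tool_rot: [180.0, 0.0, 151.0]
force: [-0.0, -0.1, -2.3]
finger_gap: 0.014
gripper_force: 30.0
```

```bash
python3 -m jog '[[0,0,0,0],[0,0,0,0],[0,0,0,0],[0,0,0,0],[0,0,0,0],[0,0,2,0],[0,0,4,0],[0,0,4,0],[-2,0.4,0,-0.1],[-4,0.5,0,-0.15],[-4,0.5,0,-0.15],[-3.7,0.6,0,0]]' -0.2; python3 -m jog '[[0,0,0,0],[0,0,0,0],[0,0,0,0]]'
```

```text
time_s: 7.9
eef_pos: [0.4675, -0.2569, 0.1715]
tool_rot: [-180.0, 0.0, 127.9]
force: [0.2, -0.3, 0.5]
finger_gap: 0.0548
gripper_force: 0.0
time_s: 8.2
eef_pos: [0.4704, -0.2577, 0.1718]
tool_rot: [179.9, 0.1, 128.1]
force: [-0.6, 1.0, 0.7]
finger_gap: 0.0549
gripper_force: 0.0
```

Down to 0.064, then grip.

```bash
python3 -m jog '[[0,0,-3,0],[0,0,-4,0],[0,0,-2.5,0],[0,0,-1.3,0],[0,0,0,0],[0,0,0,0]]'; python3 -m jog '[[0,0,0,0],[0,0,0,0],[0,0,0,0],[0,0,0,0],[0,0,0,0],[0,0,0,0],[0,0,0,0]]' 1 30
```

```text
time_s: 8.8
eef_pos: [0.4704, -0.2576, 0.0635]
tool_rot: [180.0, 0.0, 128.1]
force: [-0.2, -0.4, -0.0]
finger_gap: 0.0547
gripper_force: 0.0
time_s: 9.5
eef_pos: [0.4692, -0.2572, 0.0637]
tool_rot: [180.0, 0.0, 128.0]
force: [-0.7, 0.4, 1.0]
finger_gap: 0.0138
gripper_force: 30.0
```

```bash
python3 -m jog '[[0,0,1,0],[0,0,2,0],[0,0,3,0],[0,0,4,0],[0,0,3,0],[0,1,0,0.05],[0,2.5,0,0.1],[0,4,0,0.1],[0,5,0,0.1],[0,5,0,0.1],[0,5,0,0.1],[0,5,0,0.1]]'; python3 -m jog '[[0,5,0,0.1],[0,5,0,0.1],[0,5,0,0.1],[0,4,0,0.05],[0,3,0,0],[0,2,0,0],[0,1,0,0],[0,0,0,0],[0,0,0,0],[0,0,0,0]]'; python3 - <<'E'
from h import *
for n in("top","scene"): cv2.imwrite(f"pics/{n}2.png",eyes.get_image(n))
a=cv2.imread("pics/top2.png")[220:420,100:300]; b=cv2.imread("pics/scene2.png")[100:300,350:550];c=cv2.imread("pics/top2.png")[150:350,370:570]
cv2.imwrite("pics/c2.png",cv2.resize(np.hstack([a,b,c]),None,fx=1.33,fy=1.33))
E
```

```text
time_s: 10.7
eef_pos: [0.4683, 0.0196, 0.1936]
tool_rot: [180.0, -0.0, 165.5]
force: [0.3, 0.1, -2.6]
finger_gap: 0.0135
gripper_force: 30.0
time_s: 11.7
eef_pos: [0.4691, 0.2665, 0.1935]
tool_rot: [-180.0, -0.0, -174.7]
force: [-0.1, -0.1, -3.8]
finger_gap: 0.0135
gripper_force: 30.0
```

View pics/c2.png

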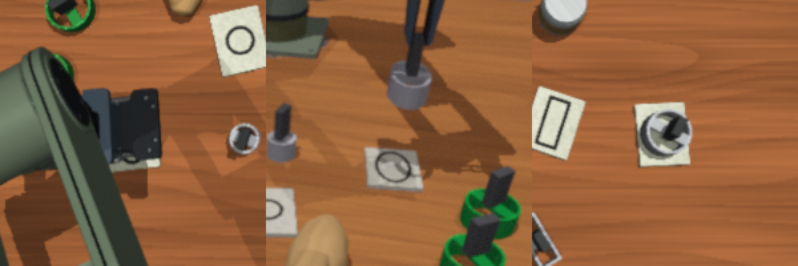

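The large die sits on its plaque (right panel, near (665,133)), and the oval hangs level over its own plaque (middle panel). Lowering 12.2 cm in all, with x -0.5.

```bash
python3 -m jog '[[-0.5,0,-2,0],[0,0,-4,0],[0,0,-3,0],[0,0,-1.5,0],[0,0,-0.8,0],[0,0,-0.2,0],[0,0,-0.2,0],[0,0,-0.2,0],[0,0,-0.1,0],[0,0,-0.1,0],[0,0,0,0],[0,0,0,0]]'
```

```text
time_s: 13.0
eef_pos: [0.4642, 0.2679, 0.0726]
tool_rot: [180.0, 0.0, -174.7]
force: [0.2, -0.0, -3.3]
finger_gap: 0.0133
gripper_force: 30.0
```

```bash
python3 -m jog '[[0,0,-0.1,0],[0,0,0,0],[0,0,0,0]]'
```

```text
time_s: 13.3
eef_pos: [0.4643, 0.2679, 0.0717]
tool_rot: [180.0, 0.0, -174.7]
force: [-0.2, -0.2, -1.1]
finger_gap: 0.0135
gripper_force: 30.0
```

```bash
python3 -m jog '[[0,0,0,0],[0,0,0,0],[0,0,0,0],[0,0,0,0],[0,0,0,0],[0,0,2,0],[0,0,4,0],[0,0,4,0],[0,-3,0,-0.1],[-0.2,-5,0,-0.15],[-0.3,-4.9,0,-0.15],[0,-4.1,0,0]]' -0.2; python3 -m jog '[[0,0,0,0],[0,0,0,0],[0,0,0,0]]'
```

```text
time_s: 14.5
eef_pos: [0.4584, 0.0959, 0.1716]
tool_rot: [-180.0, 0.0, 162.3]
force: [0.5, -0.3, -0.4]
finger_gap: 0.0546
gripper_force: 0.0
time_s: 14.8
eef_pos: [0.4593, 0.0987, 0.1715]
tool_rot: [180.0, 0.0, 162.5]
force: [-0.4, 0.3, 0.7]
finger_gap: 0.0547
gripper_force: 0.0
```

```bash
python3 -m jog '[[0,-0.1,-3,0],[0,0,-4,0],[0,0,-2.5,0],[0,0,-1.3,0],[0,0,0,0],[0,0,0,0]]'; python3 -m jog '[[0,0,0,0],[0,0,0,0],[0,0,0,0],[0,0,0,0],[0,0,0,0],[0,0,0,0],[0,0,0,0]]' 1 30
```

```text
time_s: 15.4
eef_pos: [0.4595, 0.0979, 0.0637]
tool_rot: [180.0, 0.0, 162.5]
force: [0.6, -0.0, 0.1]
finger_gap: 0.0544
gripper_force: 0.0
time_s: 16.1
eef_pos: [0.4594, 0.097, 0.0637]
tool_rot: [180.0, 0.0, 162.4]
force: [-0.1, 0.2, 1.6]
finger_gap: 0.0135
gripper_force: 30.0
```

```bash
python3 -m jog '[[0,0,1,0],[0,0,2,0],[0,0,3,0],[1,0,0,0],[3,0.2,0,0],[4,0.3,0,0],[3.7,0.3,0,0],[2,0,0,0],[1,0,0,0],[0,0,0,0],[0,0,0,0]]'; python3 -m jog '[[0,0,-1,0],[0,0,-2,0],[0,0,-1,0],[0,0,-0.4,0],[0,0,-0.2,0],[0,0,-0.2,0],[0,0,0,0],[0,0,0,0]]'
```

```text
time_s: 17.2
eef_pos: [0.6046, 0.1046, 0.1227]
tool_rot: [-179.9, -0.2, 162.4]
force: [-0.4, -0.7, -2.9]
finger_gap: 0.0131
gripper_force: 30.0
time_s: 18.0
eef_pos: [0.6065, 0.1049, 0.076]
tool_rot: [180.0, 0.0, 162.4]
force: [0.3, 0.0, -2.3]
finger_gap: 0.0138
gripper_force: 30.0
```

```bash
python3 -m jog '[[0,0.1,-0.1,0],[0,0,-0.1,0],[0,0,-0.1,0],[0,0,-0.1,0],[0,0,0,0],[0,0,0,0]]'
```

```text
time_s: 18.6
eef_pos: [0.6062, 0.1059, 0.0717]
tool_rot: [180.0, 0.0, 162.4]
force: [0.2, 0.7, 0.1]
finger_gap: 0.0134
gripper_force: 30.0
```

```bash
python3 -m jog '[[0,0,0,0],[0,0,0,0],[0,0,0,0],[0,0,0,0],[0,0,0,0],[0,0,2,0],[0,0,4,0],[0,0,4,0],[-2,-2,0,0.1],[-2.5,-3,0,0.15],[-2.5,-3,0,0.15],[-2.5,-3,0,0.15]]' -0.2; python3 -m jog '[[-2.5,-3,0,0.15],[-2.5,-3,0,0.15],[-1.5,-1.4,0,0],[0,0,0,0],[0,0,0,0],[0,0,0,0]]'
```

```text
time_s: 19.8
eef_pos: [0.5101, -0.005, 0.1716]
tool_rot: [-180.0, 0.0, -165.7]
force: [0.1, -0.4, -0.2]
finger_gap: 0.0544
gripper_force: 0.0
time_s: 20.4
eef_pos: [0.4471, -0.0776, 0.1716]
tool_rot: [-180.0, 0.0, -148.8]
force: [0.5, 1.0, -0.2]
finger_gap: 0.0545
gripper_force: 0.0
```

```bash
python3 -m jog '[[-0.1,0,-3,0],[0,0,-4,0],[0,0,-2.5,0],[0,0,-1.3,0],[0,0,0,0],[0,0,0,0]]'; python3 -m jog '[[0,0,0,0],[0,0,0,0],[0,0,0,0],[0,0,0,0],[0,0,0,0],[0,0,0,0],[0,0,0,0]]' 1 30
```

```text
time_s: 21.0
eef_pos: [0.4461, -0.0777, 0.0636]
tool_rot: [-180.0, 0.0, -148.8]
force: [0.0, -0.6, 1.0]
finger_gap: 0.0543
gripper_force: 0.0
time_s: 21.7
eef_pos: [0.4453, -0.0783, 0.0636]
tool_rot: [-180.0, 0.0, -148.9]
force: [-0.3, -0.5, 1.7]
finger_gap: 0.0136
gripper_force: 30.0
```

```bash
python3 -m jog '[[0,0,1,0],[0,0,2,0],[0,0,3,0],[1,0,0,-0.08],[2.5,-0.5,0,-0.1],[3,-0.6,0,-0.15],[3,-0.6,0,-0.15],[3,-0.6,0,-0.15],[3,-0.6,0,-0.15],[1.7,-0.1,0,-0.1],[0.7,0,0,0],[0,0,0,0]]'; python3 -m jog '[[0,0,-1,0],[0,0,-2,0],[0,0,-1,0],[0,0,-0.4,0],[0,0,-0.2,0],[0,0,-0.2,0],[0,0,0,0],[0,0,0,0]]'
```

```text
time_s: 22.9
eef_pos: [0.624, -0.108, 0.1229]
tool_rot: [-180.0, -0.1, 160.8]
force: [-1.2, 0.1, -4.3]
finger_gap: 0.0136
gripper_force: 30.0
time_s: 23.7
eef_pos: [0.6244, -0.1082, 0.076]
tool_rot: [180.0, 0.1, 160.7]
force: [-0.3, -1.0, -3.0]
finger_gap: 0.0138
gripper_force: 30.0
```

```bash
python3 -m jog '[[0,0,-0.1,0],[0,0,-0.1,0],[0,0,-0.1,0],[0,0,-0.1,0],[0,0,0,0],[0,0,0,0]]'
```

```text
time_s: 24.3
eef_pos: [0.6241, -0.1082, 0.0717]
tool_rot: [180.0, 0.0, 160.7]
force: [-0.4, 0.0, -1.2]
finger_gap: 0.0136
gripper_force: 30.0
```

```bash
python3 -m jog '[[0,0,0,0],[0,0,0,0],[0,0,0,0],[0,0,0,0],[0,0,0,0],[0,0,2,0],[0,0,4,0],[0,0,4,0],[-4,0,0,0],[-5,0,0,0],[-5,0,0,0],[-5,0,0,0]]' -0.2; python3 -m jog '[[-5,0,0,0],[-3,0,0,0],[0,0,0,0],[0,0,0,0],[0,0,0,0]]'; python3 - <<'E'
from h import *
im=eyes.get_image("top"); cv2.imwrite("pics/top3.png",im); hsv=cv2.cvtColor(im,cv2.COLOR_BGR2HSV)
P=dict(large=(468,251),small=(281,251),oval=(199,323),oblong=(386,242)); T=[]
for k,c in P.items(): T.append(cv2.resize(win(im,c,30)[0],(290,290),interpolation=cv2.INTER_CUBIC))
cv2.imwrite("pics/fin.png",np.vstack([np.hstack(T[:2]),np.hstack(T[2:])])); cv2.imwrite("pics/scene3.png",eyes.get_image("scene"))
E
```

```text
time_s: 25.5
eef_pos: [0.4322, -0.108, 0.1714]
tool_rot: [-180.0, 0.0, 160.7]
force: [0.1, -0.0, 1.1]
finger_gap: 0.0545
gripper_force: 0.0
time_s: 26.0
eef_pos: [0.3556, -0.1084, 0.1719]
tool_rot: [180.0, 0.1, 160.7]
force: [0.4, -0.8, 1.2]
finger_gap: 0.0545
gripper_force: 0.0
```

View pics/fin.png

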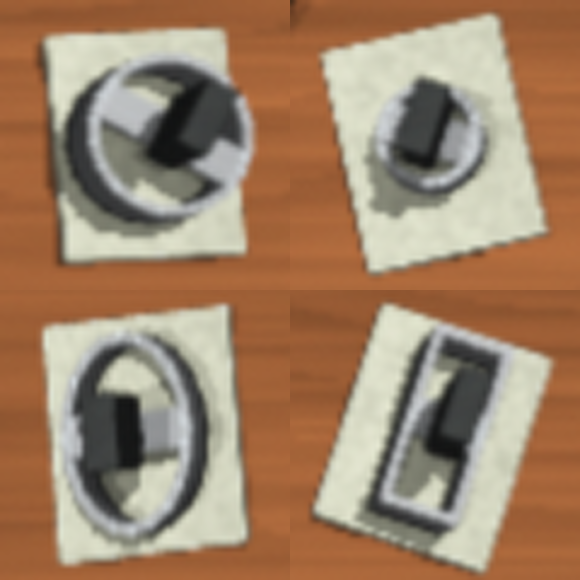

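View pics/scene3.png

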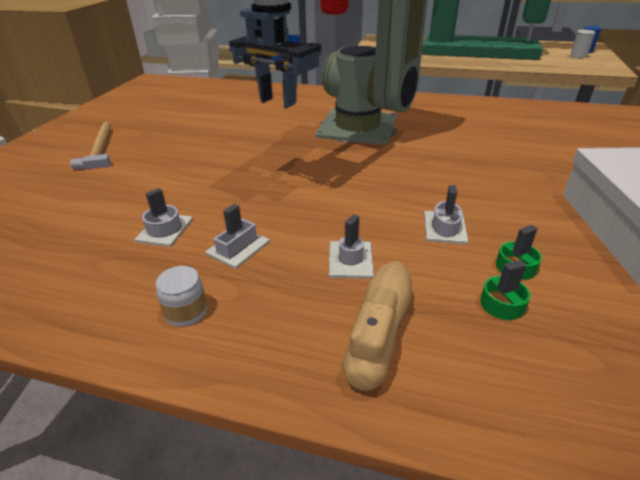

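In the tiles all four dies stand upright on their plaques, and the tin and last haven't moved in the scene view. One numeric check of the rims at z = 40 mm:

```bash
python3 - <<'E'
from h import *
im=cv2.imread("pics/top3.png")
hsv=cv2.cvtColor(im,cv2.COLOR_BGR2HSV)
for k,c in dict(large=(468,251),small=(281,251),oval=(199,323),oblong=(386,242)).items():
    h,o=win(hsv,c,30); m=big((h[...,0]>100)&(h[...,0]<150)&(h[...,2]>140))
    a=cast("top",pts(m,o),.040); print(k,rect(a),m.sum())
E
```

```text
large [ 616.3 -255.4   25.5   20.9  -84.3] 65
small [597.1  95.1  31.9  14.4 -28.1] 53
oval [466.4 250.5  28.5  17.2   1.9] 62
oblong [607.1 -87.2  29.8   3.5 -17. ] 21
```

```bash
python3 - <<'E'
from h import *
im=cv2.imread("pics/top3.png").astype(int)
for k,c in dict(large=(468,251),small=(281,251),oval=(199,323),oblong=(386,242)).items():
    h,o=win(im,c,30); m=((h[...,0]-h[...,2]>-6)&(h.max(2)>125)).astype(np.uint8)
    m=big(cv2.morphologyEx(m,cv2.MORPH_CLOSE,np.ones((5,5))))
    a=cast("top",pts(m,o),.040); print(k,rect(a),m.sum())
E
```

```text
large [ 606.  -275.6   66.5   63.6   -2.6] 352
small [602.7  94.2  42.   18.5 -17. ] 122
oval [463.2 267.5  77.9  51.4   1.8] 331
oblong [ 624.1 -109.1   77.5   33.9  -19.4] 250
```

```bash
python3 -c "
from plant import order
print(order.close_job())"
```

```text
the job is handed in; nothing more can be done
None
```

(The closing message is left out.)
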